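# Close the filter holder: fit and twist the bayonet cover tight

### The job

Close the sample filter holder: pick up the loose cover by its T-handle, lower it through the gaps between the lugs onto the gasket, then twist it clockwise until the ramps pull it down firmly hand-tight, about 0.3 newton metres, without over-tightening and crushing the gasket. Let go and leave it clamped; leave the other things on the bench where they are.

Things in the scene. Friction and masses are not known exactly. Their poses are not given: they have to be found in the camera images.
- housing: Filter holder fixed to the bench: grey round pot, 124 mm outside (foot 148), rim 90 mm high, bore 108. Origin: centre of its underside, z up. Inside, two steel bayonet lugs (6 mm thick, inner diameter 84, tops nominally 83 mm up) with two open gaps, each 0.6 rad wide, centred on the pot's +x and -x. Pins on lugs and cover on gasket: friction about 0.25.
- seat (a point): Centre of the black ring gasket's top, on the pot's axis, 60 mm above its origin. The gasket is sprung straight down, 6 N per mm. The resting cover's underside comes here; properly tight it is 1.2 to 2.7 mm lower (7 to 16 N, best about 12 N). Turning takes about 0.027 N m per N of squeeze: about 0.3 N m when properly tight (0.24 to 0.38), with the hand neither lifting nor pressing.
- gap (a point): Middle of the +x gap, 48 mm from the pot's axis, 77 mm above its underside (the other gap is opposite). From 0.30 to 1.80 rad CLOCKWISE of each gap's middle (seen from above) the lug's underside is a ramp falling 10 mm per rad; a solid end stop follows. Counter-clockwise of a gap is the other lug's stop. As the ramps bite, they draw the cover down and the hand must follow.
- ramp (a point): Entry edge of the ramp by the +x gap, nominally 77 mm above the pot's underside, 0.30 rad clockwise of the gap's middle. The real lugs are set up to 3.5 mm higher or lower, which is not measured here: the ramps start to bite at 0.35 to 1.2 rad past the gap's middle and are properly tight at 0.6 to 1.45 rad. It must be felt.
- cover: Loose cover, 0.25 to 0.42 kg: aluminium plug, 78 mm diameter, 22 mm thick; two steel pins, 8 mm thick, 9 mm above the underside, stick out along its +x and -x to 51.5 mm from the axis. Above, on a 22 mm neck, a black T-bar along x (right above the pins): 110 mm long, 16 wide, 52 to 70 mm above the underside. Half a turn changes nothing. Origin: centre of the underside, z up.
- jar: Bystander: glass sample jar with white lid, 48 mm across, 65 mm high. Origin at the centre of its underside.
- pipe_bit: Bystander: short black pipe piece standing on end, 38 mm across, 35 mm high. Origin at the centre of its underside.
- bottle_cap: Bystander: green bottle cap, 32 mm across, 18 mm high. Origin at the centre of its underside.
- dish: Bystander: shallow glass dish, 90 mm across, 16 mm high. Origin at the centre of its underside.
- vial_bottle: Bystander: white bottle with blue cap, 52 mm across, 95 mm high. Origin at the centre of its underside.
- float: Bystander: small yellow float, 60 mm across, 38 mm high. Origin at the centre of its underside.
- probe: Bystander: screwdriver-shaped probe lying flat, 170 mm long. Origin at the centre of its underside (middle of its length).

How it is judged:
By the outcome, as a careful person would: the job done as asked, in the order asked, and still so for the second after the job is handed in, with the robot touching nothing.
It also fails if it takes over 58 s, if anything falls off the work surface, if the arm or the gripper's body presses on something with over 40 N, if the wrist force passes 120 N, or if a joint passes its speed limit or range.

### The arm

A 6-joint arm with a two-finger parallel gripper is mounted at the origin on the work surface. World frame = base frame: x ahead of the robot, y to its left, z up, the work surface at z = 0. Lengths are in mm, angles in rad, forces in N, time in s.
With the tool pointing down it reaches from about 400 to 925 mm from the base axis. Payload 12.5 kg.
Tool frame: the origin (TCP) lies midway between the tips of the shut fingers; the grasp point (between the pads) lies 19 mm behind it; z points along the fingers, y is the direction in which the jaws open and shut (so a half turn about z gives the same grasp; the last joint's range is limited). The gripper opens to 95 mm and grips with 3 to 60 N. Pads are 20 mm wide; open, the fingers measure 119 mm over their backs; the gripper's body (75 mm by 180 mm) begins 59 mm behind the grasp point.
Start: joints at [1.196, 0.491, 1.559, -0, 1.092, -0.106], TCP at [165.966, 602.579, 214.661] pointing down, gripper open.
Joint ranges: [-3.1, 3.1], [-0.84, 2.19], [0.05, 2.79], [-1.13, 4.28], [0.06, 2.93], [-2.69, 2.69]. Speed limits (rad/s): [2.22, 2.22, 2.79, 3.14, 3.14, 3.14].

### API

Orientations are given as [roll, pitch, yaw] about the fixed x, y, z axes, in that order (R = Rz(yaw) Ry(pitch) Rx(roll)).
In Python, from cell import * gives the robot as it stands. The module is installed in compiled form; this text tells all that it offers.
- The arm moves only by the tool carry_out, never from a script. Its argument "moves" is a list of rows, each an object of numbers: "dx", "dy", "dz": the shift along the tool's x, y, z in m; "twist": the turn about the tool's z in degrees. A call has 1 to 5 rows; each row is the pose to reach, as a shift and turn from the pose commanded when the call began, along the tool's axes at that moment; what a row does not reach only later rows make up. A row lasts 1/10 s, in which the tool goes at most 50 mm and 8.59 degrees, less where a joint would pass 70% of its speed; a pose out of reach is approached as far as the arm can. A call with a gripper value outside its range is refused whole. "grip" is the finger opening in m, from 0 to 0.0951, set as the call begins (left out, the last holds). The fingers move at their own pace and stop on an object; the grip force is fixed at half the most. Time passes only in rows, so rows that repeat a pose let the fingers close. It gives the time, the measured TCP pose, the force and the opening at its end, in the units of the state.
- state(): the state, without advancing time (a new reading comes with each control period).
- read_camera(name): name is "scene" or "top"; returns (picture, depth): 480x640x3 uint8, red, green, blue; 480x640 float32, mm along the optical axis (not along the pixel's ray), 0 where there is no reading.
- camera_info(name): a dict with "mtx" (3x3 intrinsics, pixels), "R" (3x3) and "t" (3): a world point X has camera coordinates R X + t. Camera axes: x right, y down, z forward; pixel columns grow to the right and rows downward; lengths in mm; the calibration is good to about 2 mm. A picture is of the moment at which its call begins. camera_info takes no time and is no camera call.
- job_done(): hands the job in, once; it reports no verdict.
The state is a dict: "t": time; "joints": joint angles; "qvel": joint speeds; "tau": joint torques, N m; "eef_pos": TCP position; "tcp_rot": TCP orientation; "ft_force": force on the tool from outside, world axes, zero at the start; "moment": the same for the moment, N m; "opening": opening from 0.0 (shut) to 1.0 (fully open).
Only numpy, scipy, OpenCV 4.12 (cv2) and the standard library are available. Lean on these libraries where they do the work, as an engineer would, in place of code of your own. Each camera call takes 0.05 s, during which the arm holds its last target. There are 200 camera calls.

## Working session

There is one attempt and no reset: what is moved stays moved. The work goes in short steps, Python scripts to look and compute and a tool call to move; the robot and the scene stay as the last step left them, time stands still between calls to the robot, and variables do not carry over. Pictures are saved under pics/ and viewed, about 8 in all and at most 12, crops included, and the job is handed in when it is done.

Besides the shell and the picture viewer there is one more tool, called after "Call:" as name(argument=value, ...) on one line, values as JSON. carry_out: Moves the arm, as the interface text tells. Its arguments: {"type":"object","properties":{"moves":{"type":"array","items":{"type":"object","properties":{"dx":{"type":"number"},"dy":{"type":"number"},"dz":{"type":"number"},"twist":{"type":"number"}}}},"grip":{"type":"number"}},"required":["moves"]}

```bash
mkdir -p pics
python3 - <<'E'
from cell import *
import cv2, numpy as np
s=state();print({k:np.round(v,3).tolist() for k,v in s.items()})
for n in ("top","scene"):
    p,d=read_camera(n);np.savez(f"{n}0.npz",p=p,d=d);cv2.imwrite(f"pics/{n}0.png",p[:,:,::-1])
    c=camera_info(n);print(n,{k:np.round(v,3).tolist() for k,v in c.items() if k in("mtx","R","t")})
E
```

```text
{'t': 0.0, 'joints': [1.196, 0.492, 1.559, 0.0, 1.092, -0.106], 'qvel': [-0.001, -0.001, -0.001, 0.001, -0.001, -0.0], 'tau': [0.001, -61.266, -25.817, 0.069, 0.048, -0.0], 'eef_pos': [165.867, 602.343, 214.069], 'tcp_rot': [-3.141, -0.0, 2.873], 'ft_force': [0.201, -0.088, 0.47], 'moment': [0.041, -0.033, -0.001], 'opening': 0.998}
top {'mtx': [[437.075, 0.0, 322.908], [0.0, 437.075, 245.397], [0.0, 0.0, 1.0]], 'R': [[-0.029, -1.0, -0.003], [-0.995, 0.029, -0.092], [0.092, 0.0, -0.996]], 't': [15.062, 588.356, 937.649]}
scene {'mtx': [[527.563, 0.0, 315.326], [0.0, 527.563, 239.757], [0.0, 0.0, 1.0]], 'R': [[0.868, 0.497, -0.017], [0.363, -0.656, -0.662], [-0.34, 0.568, -0.749]], 't': [-508.626, -144.254, 1331.142]}
```

View pics/top0.png

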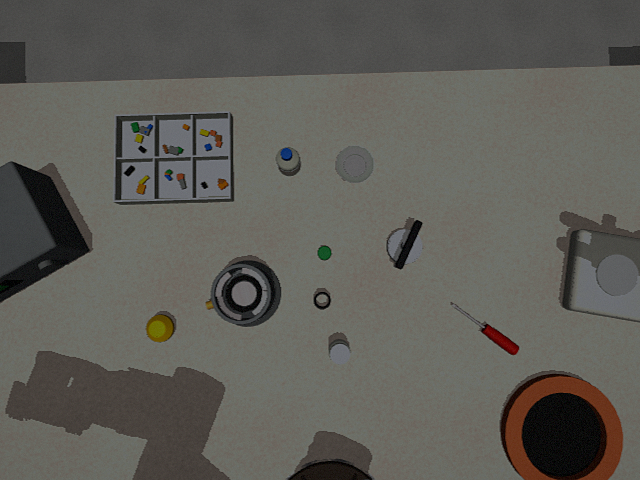

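View pics/scene0.png

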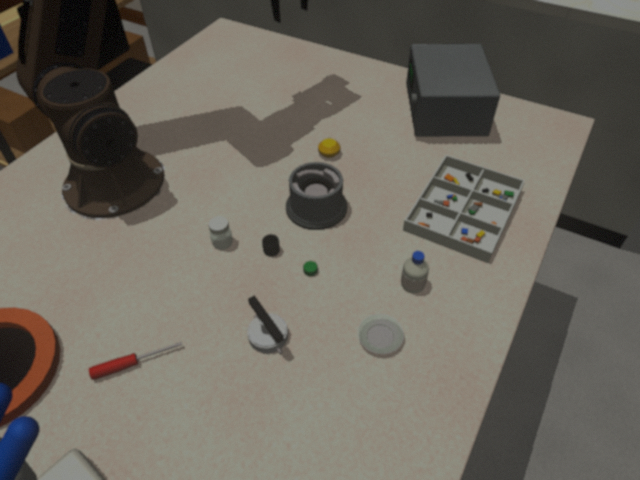

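Top view: cover at about (405,244) with its T-bar from (418,222) to (399,267); pot at about (243,293). Next I measure them with depth.

```bash
cat > h.py <<'E'
from cell import *
import cv2, numpy as np
def cloud(n,p,d):
    c=camera_info(n);K,R,t=[np.array(c[k],float) for k in("mtx","R","t")]
    v,u=np.indices(d.shape);X=np.stack([(u-K[0,2])/K[0,0]*d,(v-K[1,2])/K[1,1]*d,d],-1)
    W=(X-t)@R; W[d<=0]=np.nan; return W
def proj(n,P):
    c=camera_info(n);K,R,t=[np.array(c[k],float) for k in("mtx","R","t")]
    q=(np.atleast_2d(P)@R.T+t)@K.T; return q[:,:2]/q[:,2:]
E
python3 - <<'E'
from h import *
for n,(cb,hb) in {"top":((375,435,205,285),(195,290,245,340)),"scene":((235,300,285,360),(275,355,150,235))}.items():
    f=np.load(n+"0.npz");W=cloud(n,f["p"],f["d"])
    C=W[cb[2]:cb[3],cb[0]:cb[1]].reshape(-1,3);C=C[~np.isnan(C[:,0])]
    print(n,"table z",np.median(C[:,2]))
    b=C[(C[:,2]>62)&(C[:,2]<78)];r=cv2.minAreaRect(b[:,:2].astype(np.float32));m=b[:,:2].mean(0);w,v=np.linalg.eigh(np.cov(b[:,:2].T))
    print("bar",len(b),r,m,np.median(b[:,2]),np.degrees(np.arctan2(v[1,1],v[0,1])))
    H=W[hb[2]:hb[3],hb[0]:hb[1]].reshape(-1,3);H=H[~np.isnan(H[:,0])]
    print("hist",np.histogram(H[:,2],bins=range(40,105,4)))
    q=H[(H[:,2]>86.5)&(H[:,2]<96)];
    from scipy.optimize import least_squares
    s=least_squares(lambda x:np.hypot(*(q[:,:2]-x[:2]).T)-x[2],[*q[:,:2].mean(0),58],loss="soft_l1");print("rim",len(q),s.x,np.median(q[:,2]))
f=np.load("top0.npz")
p=f["p"][:,:,::-1]
a=cv2.resize(p[250:335,200:285],None,fx=7,fy=7,interpolation=cv2.INTER_CUBIC)
cv2.imwrite("pics/pot.png",cv2.convertScaleAbs(a,alpha=1.6))
E
```

```text
top table z 1.3467443159782746
bar 405 ((582.191162109375, -182.51626586914062), (16.83244514465332, 109.648681640625), 63.620540618896484) [ 581.65582493 -181.58931421] 70.19430227505195 153.3470781118453
hist (array([ 12,  16, 195, 320, 213, 329,  39,  94, 147, 221, 310,  97, 543,
       110,   0,   0]), array([ 40,  44,  48,  52,  56,  60,  64,  68,  72,  76,  80,  84,  88,
        92,  96, 100, 104]))
rim 712 [489.01884794 169.6015691   57.69831005] 90.41451001483225
scene table z 0.6014656717666478
bar 470 ((583.9193115234375, -181.7064208984375), (17.297874450683594, 111.42205810546875), 63.288124084472656) [ 586.71791517 -184.32279451] 69.24644058929167 153.4267546788504
hist (array([ 75, 106, 237, 221, 203, 143, 110, 134, 160, 225, 217, 190, 316,
        18,   0,   0]), array([ 40,  44,  48,  52,  56,  60,  64,  68,  72,  76,  80,  84,  88,
        92,  96, 100, 104]))
rim 439 [491.45876371 169.55900589  57.71480664] 89.15663872226536
```

View pics/pot.png

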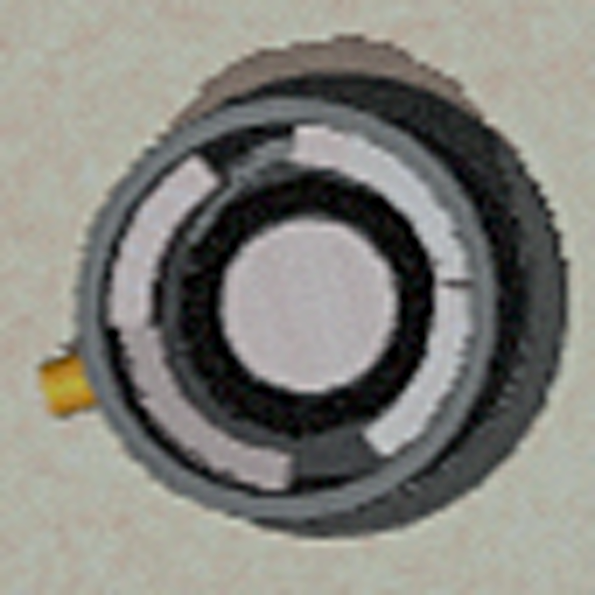

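The crop shows the pot with the two lugs. The gaps are near crop (250,150) and (330,455), i.e. image pixels (236,271) and (247,315). Next, the exact gap angle and the lug top height.

Run:
```python
from h import *
f=np.load("top0.npz");g=cv2.cvtColor(f["p"],cv2.COLOR_RGB2GRAY).astype(np.float32)
c=np.array([489.0,169.6]);a=np.radians(np.arange(0,360,3))
W=cloud("top",f["p"],f["d"])
for r in (45,48):
    P=np.c_[c[0]+r*np.cos(a),c[1]+r*np.sin(a),np.full(len(a),83.)];q=proj("top",P).astype(np.float32)
    v=cv2.remap(g,q[:,:1],q[:,1:],cv2.INTER_LINEAR)[:,0];z=cv2.remap(W[:,:,2].astype(np.float32),q[:,:1],q[:,1:],cv2.INTER_NEAREST)[:,0]
    print(r);print(" ".join(f"{int(np.degrees(t))}:{int(x)}/{y:.0f}" for t,x,y in zip(a,v,z)))
H=W[245:340,195:290].reshape(-1,3);H=H[~np.isnan(H[:,0])];rr=np.hypot(*(H[:,:2]-c).T)
k=H[(rr>44)&(rr<50)&(H[:,2]>76)];print("lugtop",len(k),np.median(k[:,2]))
k=H[(rr>60-5)&(rr<61)&(H[:,2]>85)];print("rim",np.median(k[:,2]))
k=H[(rr>30)&(rr<36)];print("gasket",np.median(k[:,2]))
```

```text
45
0:78/83 3:69/30 6:69/33 9:72/31 12:63/32 14:53/31 18:42/30 21:45/30 24:31/33 27:36/29 29:91/82 33:114/81 36:110/80 39:109/80 42:112/80 45:112/82 48:110/82 51:109/81 54:109/83 57:112/80 59:108/81 63:110/82 66:110/82 69:110/83 72:110/79 75:109/81 78:110/81 81:112/83 84:108/80 87:108/82 90:110/83 93:106/80 96:95/81 99:90/71 102:91/68 105:91/69 108:92/71 111:91/71 114:92/69 117:92/73 119:91/73 123:92/74 126:90/73 129:91/75 132:91/73 135:93/75 138:92/77 141:94/80 144:92/78 147:93/78 150:94/76 153:93/81 156:93/75 159:93/81 162:94/81 165:93/80 168:92/83 171:95/80 174:97/81 177:95/80 180:60/79 183:40/32 186:42/30 189:39/31 192:38/31 195:41/32 198:40/31 201:40/31 204:41/30 207:35/30 210:81/82 213:116/81 216:117/83 219:114/78 222:114/82 225:113/80 228:113/78 230:113/80 234:114/81 237:116/80 239:114/80 243:112/80 246:117/80 248:109/80 252:112/81 255:116/80 258:113/80 261:107/83 264:109/81 267:110/80 270:111/81 273:111/80 276:94/82 279:92/70 282:100/70 285:76/69 288:93/70 291:102/70 294:110/72 297:108/69 300:110/73 303:103/74 306:105/72 309:110/76 312:113/74 315:113/75 318:113/76 321:114/78 3
[... 742 characters left out ...]
2/27 189:41/31 192:42/29 195:41/30 198:43/30 201:41/32 204:41/32 207:38/30 210:71/82 213:116/83 216:113/78 219:114/79 222:112/78 225:111/82 228:110/82 230:111/80 234:110/79 237:113/nan 239:111/86 243:111/82 246:111/81 248:113/81 252:113/80 255:111/79 258:113/83 261:113/79 264:110/79 267:112/81 270:111/80 273:106/83 276:64/68 279:105/68 282:115/71 285:108/70 288:113/71 291:115/73 294:116/71 297:114/68 300:115/72 303:113/76 306:114/74 309:112/76 312:113/76 315:112/nan 318:112/76 321:111/76 324:111/76 327:111/77 330:110/77 333:110/81 336:112/79 339:109/83 342:107/80 345:107/78 348:108/81 351:107/82 354:110/82 357:92/81
lugtop 246 80.44600922053702
rim 90.63953400637442
gasket 60.339573452082426
```

Call:
carry_out(moves=[{"dx":-0.03,"dy":-0.032},{"dx":-0.06,"dy":-0.064},{"dx":-0.09,"dy":-0.096},{"dx":-0.12,"dy":-0.128},{"dx":-0.152,"dy":-0.161}], grip=0.06)

```text
schema error: expected keys dx, dy, dz, twist
```

Call:
carry_out(moves=[{"dx":-0.03,"dy":-0.032},{"dx":-0.06,"dy":-0.064},{"dx":-0.09,"dy":-0.096},{"dx":-0.12,"dy":-0.128},{"dx":-0.152,"dy":-0.161}])

```text
schema error: expected keys dx, dy, dz, twist
```

Call:
carry_out(moves=[{"dx":-0.03,"dy":-0.032},{"dx":-0.06,"dy":-0.064},{"dx":-0.09,"dy":-0.096},{"dx":-0.12,"dy":-0.128},{"dx":-0.152,"dy":-0.161}])

```text
schema error: expected keys dx, dy, dz, twist
```

Call:
carry_out(moves=[{"dx":-0.03,"dy":-0.032},{"dx":-0.06,"dy":-0.064},{"dx":-0.09,"dy":-0.096},{"dx":-0.12,"dy":-0.128,"twist":5},{"dx":-0.152,"dy":-0.161,"twist":11.2}])

```text
schema error: expected keys dx, dy, dz, twist
```

```bash
cat >> h.py <<'E'
def rel(P,yaw_deg):
    s=state();y=s["tcp_rot"][2];d=np.array(P)-s["eef_pos"]
    tw=-(yaw_deg-np.degrees(y));tw=(tw+180)%360-180
    print("t",s["t"],"pos",np.round(s["eef_pos"],1),"rot",np.round(np.degrees(s["tcp_rot"]),2),"F",np.round(s["ft_force"],1),"M",np.round(s["moment"],3),"op",round(s["opening"]*95.1,1),"j",np.round(s["joints"],2))
    print("dx dy dz mm",np.round([d[0]*np.cos(y)+d[1]*np.sin(y),d[0]*np.sin(y)-d[1]*np.cos(y),-d[2]],1),"twist",round(tw,2))
E
python3 -c "
from h import *
rel([583,-182,54.5],153.4)"
```

```text
t 0.1 pos [165.9 602.4 214.1] rot [-1.7995e+02 -1.0000e-02  1.6460e+02] F [-0.4 -0.4  0.1] M [0.037 0.042 0.059] op 95.0 j [ 1.2   0.49  1.56 -0.    1.09 -0.11]
dx dy dz mm [-610.4 -645.4  159.6] twist 11.2
```

All four keys are needed in every row.

Call:
carry_out(moves=[{"dx":-0.03,"dy":-0.032,"dz":0,"twist":0},{"dx":-0.06,"dy":-0.064,"dz":0,"twist":0},{"dx":-0.09,"dy":-0.096,"dz":0,"twist":0},{"dx":-0.12,"dy":-0.128,"dz":0,"twist":0},{"dx":-0.152,"dy":-0.161,"dz":0,"twist":0}], grip=0.06)

```text
t: 0.6
eef_pos: [270.0, 405.4, 214.5]
tcp_rot: [-3.141, -0.0, 2.873]
ft_force: [1.0, -0.1, 0.4]
opening: 0.656
```

Call:
carry_out(moves=[{"dx":-0.03,"dy":-0.032,"dz":0,"twist":0},{"dx":-0.06,"dy":-0.064,"dz":0,"twist":0},{"dx":-0.09,"dy":-0.096,"dz":0,"twist":0},{"dx":-0.12,"dy":-0.128,"dz":0,"twist":0},{"dx":-0.152,"dy":-0.161,"dz":0,"twist":0}])

```text
t: 1.1
eef_pos: [373.9, 209.8, 214.6]
tcp_rot: [3.141, -0.0, 2.873]
ft_force: [0.7, 0.7, -1.1]
opening: 0.636
```

Call:
carry_out(moves=[{"dx":-0.03,"dy":-0.032,"dz":0,"twist":0},{"dx":-0.06,"dy":-0.064,"dz":0,"twist":0},{"dx":-0.09,"dy":-0.096,"dz":0,"twist":0},{"dx":-0.12,"dy":-0.128,"dz":0,"twist":0},{"dx":-0.152,"dy":-0.161,"dz":0,"twist":0}])

```text
t: 1.6
eef_pos: [477.7, 14.0, 214.6]
tcp_rot: [3.141, -0.0, 2.873]
ft_force: [0.7, 0.8, -0.7]
opening: 0.63
```

Call:
carry_out(moves=[{"dx":-0.03,"dy":-0.032,"dz":0,"twist":0},{"dx":-0.06,"dy":-0.064,"dz":0,"twist":0},{"dx":-0.09,"dy":-0.096,"dz":0,"twist":0},{"dx":-0.12,"dy":-0.128,"dz":0,"twist":5},{"dx":-0.152,"dy":-0.161,"dz":0,"twist":11.2}])

```text
t: 2.1
eef_pos: [581.5, -181.4, 214.4]
tcp_rot: [3.141, -0.001, 2.674]
ft_force: [0.9, 1.2, 0.6]
opening: 0.628
```

```bash
python3 -c "
from h import *
rel([583,-182,54.5],153.4)"
```

```text
t 2.1 pos [ 581.5 -181.4  214.4] rot [ 1.7999e+02 -4.0000e-02  1.5318e+02] F [0.9 1.2 0.6] M [-0.004 -0.009  0.03 ] op 59.7 j [-0.41  0.47  1.6   0.    1.07 -1.51]
dx dy dz mm [ -1.6   0.2 159.9] twist -0.22
```

Call:
carry_out(moves=[{"dx":-0.001,"dy":0,"dz":0.03,"twist":0},{"dx":-0.001,"dy":0,"dz":0.07,"twist":0},{"dx":-0.001,"dy":0,"dz":0.11,"twist":0},{"dx":-0.001,"dy":0,"dz":0.13,"twist":0},{"dx":-0.001,"dy":0,"dz":0.13,"twist":0}])

```text
t: 2.6
eef_pos: [580.6, -179.7, 81.6]
tcp_rot: [-3.141, -0.006, 2.677]
ft_force: [0.9, 0.5, 0.7]
opening: 0.631
```

Run:
```python
from h import *
rel([583,-182,54.5],153.4)
p,d=read_camera("scene")
cv2.imwrite("pics/g1.png",cv2.convertScaleAbs(cv2.resize(p[200:400,180:360,::-1],None,fx=3,fy=3,interpolation=cv2.INTER_CUBIC),alpha=1.6))
```

```text
t 2.6 pos [ 580.6 -179.7   81.6] rot [-179.99   -0.32  153.39] F [0.9 0.5 0.7] M [-0.003 -0.002  0.004] op 60.0 j [-0.41  0.62  1.72  0.    0.8  -1.52]
dx dy dz mm [-3.2 -1.  27.1] twist -0.01
```

View pics/g1.png

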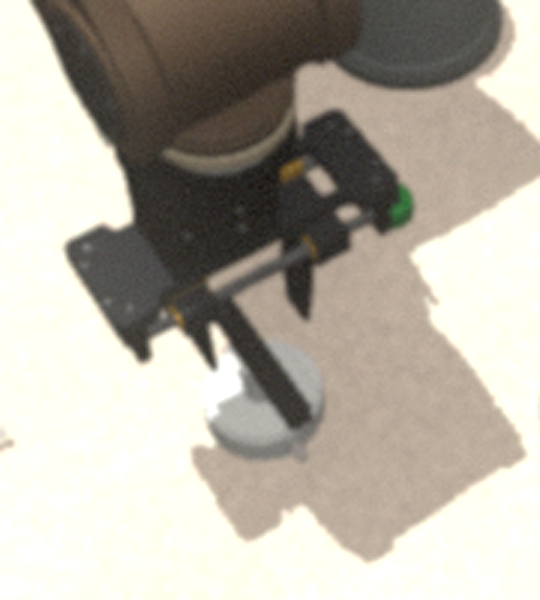

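The crop shows the two fingers straddling the T-bar, which runs from (240,310) to (300,420) in the crop. I go on down.

Call:
carry_out(moves=[{"dx":0,"dy":0,"dz":0.006,"twist":0},{"dx":0,"dy":0,"dz":0.012,"twist":0},{"dx":0,"dy":0,"dz":0.02,"twist":0},{"dx":0,"dy":0,"dz":0.025,"twist":0},{"dx":0,"dy":0,"dz":0.025,"twist":0}])

```text
t: 3.15
eef_pos: [581.7, -180.1, 59.0]
tcp_rot: [3.142, -0.001, 2.677]
ft_force: [-0.0, 0.1, -0.1]
opening: 0.629
```

Call:
carry_out(moves=[{"dx":0,"dy":0,"dz":0,"twist":0},{"dx":0,"dy":0,"dz":0,"twist":0}])

```text
t: 3.35
eef_pos: [582.1, -180.3, 59.8]
tcp_rot: [3.141, 0.0, 2.677]
ft_force: [-0.3, -0.2, -0.1]
opening: 0.632
```

Run:
```python
from h import *
rel([583,-182,54.5],153.4)
```

```text
t 3.35 pos [ 582.1 -180.3   59.8] rot [1.7999e+02 2.0000e-02 1.5340e+02] F [-0.3 -0.2 -0.1] M [-0.03   0.055  0.066] op 60.1 j [-0.41  0.65  1.74  0.    0.75 -1.52]
dx dy dz mm [-1.5 -1.2  5.3] twist 0.0
```

Call:
carry_out(moves=[{"dx":-0.0015,"dy":-0.0012,"dz":0.003,"twist":0},{"dx":-0.0015,"dy":-0.0012,"dz":0.0055,"twist":0},{"dx":-0.0015,"dy":-0.0012,"dz":0.0055,"twist":0}])

```text
t: 3.65
eef_pos: [582.6, -182.0, 53.7]
tcp_rot: [3.142, -0.001, 2.677]
ft_force: [-0.2, -0.6, 0.4]
opening: 0.631
```

Call:
carry_out(moves=[{"dx":0,"dy":0,"dz":0,"twist":0},{"dx":0,"dy":0,"dz":0,"twist":0},{"dx":0,"dy":0,"dz":0,"twist":0},{"dx":0,"dy":0,"dz":0,"twist":0},{"dx":0,"dy":0,"dz":0,"twist":0}], grip=0.0)

```text
t: 4.15
eef_pos: [582.8, -182.0, 54.2]
tcp_rot: [3.141, 0.0, 2.677]
ft_force: [-0.1, -0.6, -0.1]
opening: 0.271
```

Call:
carry_out(moves=[{"dx":0,"dy":0,"dz":0,"twist":0},{"dx":0,"dy":0,"dz":0,"twist":0},{"dx":0,"dy":0,"dz":0,"twist":0}])

```text
t: 4.45
eef_pos: [582.8, -182.3, 54.3]
tcp_rot: [-3.141, 0.0, 2.677]
ft_force: [-1.4, -2.5, 4.0]
opening: 0.167
```

Run:
```python
from h import *
rel([583,-182,54.5],153.4)
```

```text
t 4.45 pos [ 582.8 -182.3   54.3] rot [-1.7999e+02  2.0000e-02  1.5340e+02] F [-1.4 -2.5  4. ] M [-0.588  0.256 -0.032] op 15.9 j [-0.41  0.66  1.74 -0.    0.74 -1.52]
dx dy dz mm [-0.   0.3 -0.2] twist -0.0
```

Call:
carry_out(moves=[{"dx":0,"dy":0,"dz":-0.004,"twist":0},{"dx":0,"dy":0,"dz":-0.012,"twist":0},{"dx":0,"dy":0,"dz":-0.025,"twist":0},{"dx":0,"dy":0,"dz":-0.045,"twist":0},{"dx":0,"dy":0,"dz":-0.065,"twist":0}])

```text
t: 4.95
eef_pos: [582.8, -181.8, 120.5]
tcp_rot: [3.141, -0.0, 2.677]
ft_force: [0.4, -0.2, -2.3]
opening: 0.165
```

Call:
carry_out(moves=[{"dx":0,"dy":0,"dz":-0.02,"twist":0},{"dx":0,"dy":0,"dz":-0.04,"twist":0},{"dx":0,"dy":0,"dz":-0.055,"twist":0},{"dx":0,"dy":0,"dz":-0.06,"twist":0},{"dx":0,"dy":0,"dz":-0.06,"twist":0}])

```text
t: 5.45
eef_pos: [582.9, -181.9, 180.1]
tcp_rot: [3.141, 0.001, 2.677]
ft_force: [0.9, 0.1, -3.4]
opening: 0.166
```

Run:
```python
from h import *
rel([490.2,169.6,180],194.3)
```

```text
t 5.45 pos [ 582.9 -181.9  180.1] rot [1.7999e+02 8.0000e-02 1.5340e+02] F [ 0.9  0.1 -3.4] M [0.003 0.008 0.037] op 15.8 j [-0.41  0.51  1.64  0.    1.   -1.52]
dx dy dz mm [2.403e+02 2.728e+02 1.000e-01] twist -40.9
```

Call:
carry_out(moves=[{"dx":0.014,"dy":0.016,"dz":0,"twist":0},{"dx":0.036,"dy":0.041,"dz":0,"twist":0},{"dx":0.063,"dy":0.071,"dz":0,"twist":0},{"dx":0.09,"dy":0.102,"dz":0,"twist":0},{"dx":0.12,"dy":0.136,"dz":0,"twist":0}])

```text
t: 5.95
eef_pos: [535.0, -4.7, 178.3]
tcp_rot: [-3.141, -0.002, 2.677]
ft_force: [1.1, 1.4, -3.5]
opening: 0.166
```

Call:
carry_out(moves=[{"dx":0.03,"dy":0.034,"dz":0,"twist":-3},{"dx":0.06,"dy":0.068,"dz":0,"twist":-8},{"dx":0.09,"dy":0.102,"dz":0,"twist":-13},{"dx":0.112,"dy":0.127,"dz":0,"twist":-18},{"dx":0.12,"dy":0.137,"dz":0,"twist":-23}])

```text
t: 6.45
eef_pos: [488.2, 172.7, 178.5]
tcp_rot: [3.142, -0.002, 3.085]
ft_force: [0.6, 0.0, -2.7]
opening: 0.165
```

Call:
carry_out(moves=[{"dx":0,"dy":0,"dz":0,"twist":-5},{"dx":0,"dy":0,"dz":0,"twist":-10},{"dx":0,"dy":0,"dz":0,"twist":-15},{"dx":0,"dy":0,"dz":0,"twist":-17.9},{"dx":0,"dy":0,"dz":0,"twist":-17.9}])

```text
t: 6.95
eef_pos: [489.4, 170.0, 178.5]
tcp_rot: [3.141, -0.002, -2.891]
ft_force: [-1.2, 0.8, -2.8]
opening: 0.162
```

Call:
carry_out(moves=[{"dx":0,"dy":0,"dz":0,"twist":0},{"dx":0,"dy":0,"dz":0,"twist":0}])

```text
t: 7.15
eef_pos: [490.1, 169.8, 178.9]
tcp_rot: [3.141, -0.001, -2.893]
ft_force: [0.2, 0.0, -3.1]
opening: 0.164
```

```bash
python3 - <<'E'
from h import *
rel([490.2,169.6,180],194.3)
for n in("top","scene"):
    p,d=read_camera(n);np.savez(f"{n}1.npz",p=p,d=d)
    x=p[160:360,140:340] if n=="top" else p[60:260,220:420]
    cv2.imwrite(f"pics/{n}1.png",cv2.convertScaleAbs(cv2.resize(x[:,:,::-1],None,fx=2.9,fy=2.9,interpolation=cv2.INTER_CUBIC),alpha=1.6))
E
python3 -c "
import cv2;a=cv2.imread('pics/top1.png');b=cv2.imread('pics/scene1.png')
import numpy as np;c=np.hstack([a,b]);cv2.imwrite('pics/both1.png',cv2.resize(c,(800,400)))"
```

```text
t 7.15 pos [490.1 169.8 178.9] rot [ 1.7999e+02 -3.0000e-02 -1.6576e+02] F [ 0.2  0.  -3.1] M [0.04  0.033 0.027] op 15.6 j [ 0.21  0.38  1.86  0.    0.9  -1.61]
dx dy dz mm [-0.1 -0.2 -1.1] twist -0.06
```

View pics/both1.png

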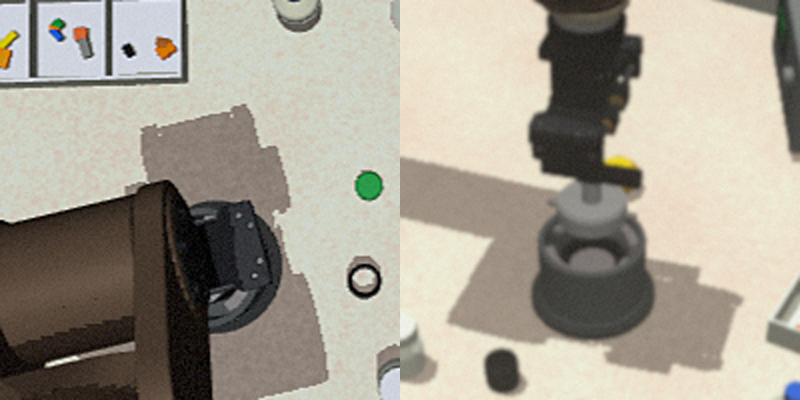

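The cover hangs level, centred over the pot (scene half, about (590,210)). Lowering in steps and watching the force.

Call:
carry_out(moves=[{"dx":0,"dy":0,"dz":0.01,"twist":0},{"dx":0,"dy":0,"dz":0.022,"twist":0},{"dx":0,"dy":0,"dz":0.034,"twist":0},{"dx":0,"dy":0,"dz":0.04,"twist":0},{"dx":0,"dy":0,"dz":0.042,"twist":0}])

```text
t: 7.75
eef_pos: [490.1, 169.5, 135.9]
tcp_rot: [3.141, -0.002, -2.892]
ft_force: [0.4, -0.2, -2.3]
opening: 0.166
```

Call:
carry_out(moves=[{"dx":0,"dy":0,"dz":0.003,"twist":0},{"dx":0,"dy":0,"dz":0.006,"twist":0},{"dx":0,"dy":0,"dz":0.009,"twist":0}])

```text
t: 8.05
eef_pos: [490.5, 169.6, 128.1]
tcp_rot: [3.142, 0.0, -2.892]
ft_force: [-0.7, 0.1, -2.7]
opening: 0.167
```

Run:
```python
from h import *
rel([490.2,169.6,114.3],194.3)
```

```text
t 8.05 pos [490.5 169.6 128.1] rot [ 1.800e+02  3.000e-02 -1.657e+02] F [-0.7  0.1 -2.7] M [-0.019  0.093  0.021] op 15.9 j [ 0.21  0.46  1.91  0.    0.77 -1.61]
dx dy dz mm [ 0.3  0.  13.8] twist 0.0
```

Call:
carry_out(moves=[{"dx":0,"dy":0,"dz":0.003,"twist":0},{"dx":0,"dy":0,"dz":0.006,"twist":0},{"dx":0,"dy":0,"dz":0.009,"twist":0},{"dx":0,"dy":0,"dz":0.011,"twist":0},{"dx":0,"dy":0,"dz":0.012,"twist":0}])

```text
t: 8.55
eef_pos: [490.4, 169.6, 115.9]
tcp_rot: [3.141, -0.0, -2.892]
ft_force: [-0.3, 0.2, -3.2]
opening: 0.166
```

Call:
carry_out(moves=[{"dx":0,"dy":0,"dz":0.0005,"twist":0},{"dx":0,"dy":0,"dz":0.001,"twist":0}])

```text
t: 8.75
eef_pos: [490.5, 169.6, 115.2]
tcp_rot: [3.142, 0.0, -2.892]
ft_force: [0.1, -0.1, -2.1]
opening: 0.163
```

Call:
carry_out(moves=[{"dx":0,"dy":0,"dz":0.0005,"twist":0},{"dx":0,"dy":0,"dz":0.0005,"twist":0}])

```text
t: 8.95
eef_pos: [490.5, 169.6, 114.6]
tcp_rot: [3.142, 0.0, -2.892]
ft_force: [-0.6, -0.2, -3.0]
opening: 0.164
```

Run:
```python
from h import *
rel([490.2,169.6,114.3],194.3)
```

```text
t 8.95 pos [490.5 169.6 114.6] rot [ 1.800e+02  1.000e-02 -1.657e+02] F [-0.6 -0.2 -3. ] M [-0.021  0.043 -0.017] op 15.6 j [ 0.21  0.48  1.92  0.    0.74 -1.61]
dx dy dz mm [0.3 0.1 0.3] twist -0.0
```

Call:
carry_out(moves=[{"dx":0,"dy":0,"dz":0.0005,"twist":0},{"dx":0,"dy":0,"dz":0.0005,"twist":0}])

```text
t: 9.15
eef_pos: [490.5, 169.6, 114.1]
tcp_rot: [3.142, 0.0, -2.892]
ft_force: [-0.2, 0.3, -1.3]
opening: 0.165
```

Call:
carry_out(moves=[{"dx":0,"dy":0,"dz":0.0005,"twist":0},{"dx":0,"dy":0,"dz":0.0005,"twist":0}])

```text
t: 9.35
eef_pos: [490.5, 169.6, 113.8]
tcp_rot: [3.142, 0.0, -2.892]
ft_force: [-0.7, -1.8, 0.3]
opening: 0.167
```

Call:
carry_out(moves=[{"dx":0,"dy":0,"dz":0.0003,"twist":0},{"dx":0,"dy":0,"dz":0.0003,"twist":0}])

```text
t: 9.55
eef_pos: [490.5, 169.6, 113.5]
tcp_rot: [3.142, 0.0, -2.892]
ft_force: [-0.8, -1.1, 1.8]
opening: 0.166
```

Call:
carry_out(moves=[{"dx":0,"dy":0,"dz":-0.0002,"twist":4},{"dx":0,"dy":0,"dz":-0.0002,"twist":8},{"dx":0,"dy":0,"dz":-0.0002,"twist":12},{"dx":0,"dy":0,"dz":-0.0002,"twist":15},{"dx":0,"dy":0,"dz":-0.0002,"twist":15}])

```text
t: 10.05
eef_pos: [490.6, 169.7, 113.6]
tcp_rot: [3.141, 0.0, 3.129]
ft_force: [0.0, -0.0, 0.5]
opening: 0.164
```

```bash
cat >> h.py <<'E'
def st():
    s=state();y=np.degrees(s["tcp_rot"][2])%360
    print("t",round(s["t"],2),"pos",np.round(s["eef_pos"],2),"cw deg",round(194.3-y,2),"F",np.round(s["ft_force"],1),"M",np.round(s["moment"],3),"tau6",np.round(s["tau"][5],3),"op",round(s["opening"]*95.1,1))
E
python3 -c "
from h import *
st()"
```

```text
t 10.05 pos [490.59 169.72 113.63] cw deg 15.04 F [ 0.  -0.   0.5] M [ 0.137 -0.038 -0.056] tau6 0.752 op 15.6
```

Call:
carry_out(moves=[{"dx":0,"dy":0,"dz":0,"twist":2},{"dx":0,"dy":0,"dz":0,"twist":4},{"dx":0,"dy":0,"dz":0,"twist":4}])

```text
t: 10.35
eef_pos: [490.6, 169.7, 113.6]
tcp_rot: [3.141, 0.0, 3.06]
ft_force: [0.4, -0.2, 0.0]
opening: 0.169
```

```bash
python3 -c "
from h import *
st()"
```

```text
t 10.35 pos [490.57 169.68 113.62] cw deg 18.95 F [ 0.4 -0.2  0. ] M [ 0.098 -0.05  -0.013] tau6 0.463 op 16.1
```

Call:
carry_out(moves=[{"dx":0,"dy":0,"dz":0,"twist":2},{"dx":0,"dy":0,"dz":0,"twist":4},{"dx":0,"dy":0,"dz":0,"twist":4}])

```text
t: 10.65
eef_pos: [490.5, 169.6, 113.6]
tcp_rot: [3.141, 0.0, 2.991]
ft_force: [-0.3, 1.0, 1.6]
opening: 0.167
```

```bash
python3 -c "
from h import *
st()"
```

```text
t 10.65 pos [490.54 169.65 113.58] cw deg 22.93 F [-0.3  1.   1.6] M [ 0.103 -0.033 -0.087] tau6 0.461 op 15.9
```

Call:
carry_out(moves=[{"dx":0,"dy":0,"dz":0,"twist":2},{"dx":0,"dy":0,"dz":0,"twist":3},{"dx":0,"dy":0,"dz":0,"twist":3}])

```text
t: 10.95
eef_pos: [490.5, 169.6, 113.6]
tcp_rot: [3.141, 0.0, 2.939]
ft_force: [-0.7, 0.4, 0.3]
opening: 0.166
```

```bash
python3 -c "
from h import *
st()"
```

```text
t 10.95 pos [490.52 169.64 113.6 ] cw deg 25.94 F [-0.7  0.4  0.3] M [ 0.118 -0.021 -0.054] tau6 0.239 op 15.8
```

Call:
carry_out(moves=[{"dx":0,"dy":0,"dz":0,"twist":1.5},{"dx":0,"dy":0,"dz":0,"twist":3},{"dx":0,"dy":0,"dz":0,"twist":3}])

```text
t: 11.25
eef_pos: [490.5, 169.7, 113.6]
tcp_rot: [3.141, 0.0, 2.884]
ft_force: [0.3, -0.3, 1.0]
opening: 0.167
```

```bash
python3 -c "
from h import *
st()"
```

```text
t 11.25 pos [490.45 169.66 113.56] cw deg 29.06 F [ 0.3 -0.3  1. ] M [ 0.047  0.026 -0.088] tau6 0.324 op 15.9
```

Call:
carry_out(moves=[{"dx":0,"dy":0,"dz":0,"twist":1.5},{"dx":0,"dy":0,"dz":0,"twist":3},{"dx":0,"dy":0,"dz":0,"twist":3}])

```text
t: 11.55
eef_pos: [490.5, 169.6, 113.5]
tcp_rot: [3.141, -0.0, 2.831]
ft_force: [-0.1, 0.6, 0.6]
opening: 0.165
```

```bash
python3 -c "
from h import *
st()"
```

```text
t 11.55 pos [490.46 169.62 113.54] cw deg 32.08 F [-0.1  0.6  0.6] M [ 0.049 -0.001 -0.031] tau6 0.332 op 15.7
```

Call:
carry_out(moves=[{"dx":0,"dy":0,"dz":0,"twist":1.5},{"dx":0,"dy":0,"dz":0,"twist":3},{"dx":0,"dy":0,"dz":0,"twist":3}])

```text
t: 11.85
eef_pos: [490.5, 169.6, 113.5]
tcp_rot: [3.141, 0.0, 2.779]
ft_force: [-0.1, 0.5, 1.4]
opening: 0.165
```

```bash
python3 -c "
from h import *
st()"
```

```text
t 11.85 pos [490.49 169.61 113.55] cw deg 35.08 F [-0.1  0.5  1.4] M [ 0.052 -0.078 -0.05 ] tau6 0.333 op 15.7
```

Call:
carry_out(moves=[{"dx":0,"dy":0,"dz":0,"twist":1.5},{"dx":0,"dy":0,"dz":0,"twist":3},{"dx":0,"dy":0,"dz":0,"twist":3}])

```text
t: 12.15
eef_pos: [490.4, 169.6, 113.4]
tcp_rot: [-3.142, -0.0, 2.727]
ft_force: [-0.6, 0.3, -2.4]
opening: 0.166
```

```bash
python3 -c "
from h import *
st()"
```

```text
t 12.15 pos [490.38 169.59 113.38] cw deg 38.08 F [-0.6  0.3 -2.4] M [ 0.005 -0.039  0.039] tau6 0.398 op 15.8
```

Call:
carry_out(moves=[{"dx":0,"dy":0,"dz":0,"twist":1.5},{"dx":0,"dy":0,"dz":0,"twist":3},{"dx":0,"dy":0,"dz":0,"twist":3}])

```text
t: 12.45
eef_pos: [490.2, 169.6, 113.1]
tcp_rot: [-3.141, -0.001, 2.674]
ft_force: [-0.1, 0.6, -7.8]
opening: 0.167
```

```bash
python3 -c "
from h import *
st()"
```

```text
t 12.45 pos [490.24 169.6  113.11] cw deg 41.07 F [-0.1  0.6 -7.8] M [ 0.135 -0.272  0.191] tau6 0.581 op 15.9
```

Call:
carry_out(moves=[{"dx":0,"dy":0,"dz":0.0005,"twist":0},{"dx":0,"dy":0,"dz":0.0008,"twist":1},{"dx":0,"dy":0,"dz":0.0008,"twist":1}])

```text
t: 12.75
eef_pos: [490.4, 169.6, 112.8]
tcp_rot: [3.141, -0.0, 2.657]
ft_force: [-0.4, 0.8, -2.4]
opening: 0.166
```

```bash
python3 -c "
from h import *
st()"
```

```text
t 12.75 pos [490.39 169.64 112.85] cw deg 42.05 F [-0.4  0.8 -2.4] M [0.046 0.129 0.142] tau6 0.362 op 15.8
```

Call:
carry_out(moves=[{"dx":0,"dy":0,"dz":0.0003,"twist":0.7},{"dx":0,"dy":0,"dz":0.0005,"twist":1.4}])

```text
t: 12.95
eef_pos: [490.6, 169.7, 112.5]
tcp_rot: [3.141, 0.0, 2.633]
ft_force: [-1.5, 0.0, 3.2]
opening: 0.166
```

```bash
python3 -c "
from h import *
st()"
```

```text
t 12.95 pos [490.61 169.65 112.55] cw deg 43.45 F [-1.5  0.   3.2] M [0.029 0.169 0.244] tau6 0.004 op 15.8
```

Call:
carry_out(moves=[{"dx":0,"dy":0,"dz":0,"twist":0}])

```text
t: 13.05
eef_pos: [490.6, 169.6, 112.5]
tcp_rot: [3.141, 0.0, 2.633]
ft_force: [-1.1, 0.0, 3.0]
opening: 0.165
```

```bash
python3 -c "
from h import *
st()"
```

```text
t 13.05 pos [490.62 169.64 112.51] cw deg 43.44 F [-1.1  0.   3. ] M [0.018 0.182 0.173] tau6 0.322 op 15.7
```

Call:
carry_out(moves=[{"dx":0,"dy":0,"dz":-0.0002,"twist":0},{"dx":0,"dy":0,"dz":-0.0002,"twist":0.6}])

```text
t: 13.25
eef_pos: [490.6, 169.6, 112.5]
tcp_rot: [3.141, 0.0, 2.623]
ft_force: [0.1, 0.2, 1.6]
opening: 0.168
```

```bash
python3 -c "
from h import *
st()"
```

```text
t 13.25 pos [490.6  169.62 112.5 ] cw deg 44.01 F [0.1 0.2 1.6] M [0.01  0.029 0.291] tau6 -0.004 op 16.0
```

Call:
carry_out(moves=[{"dx":0,"dy":0,"dz":0,"twist":0}])

```text
t: 13.35
eef_pos: [490.6, 169.7, 112.5]
tcp_rot: [3.141, 0.0, 2.623]
ft_force: [-0.0, -0.7, 2.2]
opening: 0.166
```

```bash
python3 -c "
from h import *
st()"
```

```text
t 13.35 pos [490.59 169.65 112.48] cw deg 44.02 F [-0.  -0.7  2.2] M [ 0.082 -0.057  0.215] tau6 0.356 op 15.8
```

Torque while turning is 0.29 N m with a nearly neutral hand, and the compression is about 1.9 mm: tight. Letting go.

Call:
carry_out(moves=[{"dx":0,"dy":0,"dz":0,"twist":0},{"dx":0,"dy":0,"dz":0,"twist":0},{"dx":0,"dy":0,"dz":0,"twist":0},{"dx":0,"dy":0,"dz":0,"twist":0}], grip=0.05)

```text
t: 13.75
eef_pos: [490.4, 169.6, 112.3]
tcp_rot: [-3.142, -0.0, 2.623]
ft_force: [0.0, 0.0, -0.0]
opening: 0.447
```

Call:
carry_out(moves=[{"dx":0,"dy":0,"dz":-0.005,"twist":0},{"dx":0,"dy":0,"dz":-0.02,"twist":0},{"dx":0,"dy":0,"dz":-0.05,"twist":0},{"dx":0,"dy":0,"dz":-0.09,"twist":0},{"dx":0,"dy":0,"dz":-0.13,"twist":0}])

```text
t: 14.25
eef_pos: [490.1, 169.5, 244.1]
tcp_rot: [-3.141, -0.001, 2.623]
ft_force: [0.9, 0.4, -0.4]
opening: 0.524
```

Run:
```python
from h import *
st()
p,d=read_camera("scene")
W=cloud("scene",p,d);C=W[90:235,260:370].reshape(-1,3);C=C[~np.isnan(C[:,0])]
b=C[(C[:,2]>118)&(C[:,2]<140)&(np.hypot(C[:,0]-490,C[:,1]-169.6)<65)]
if len(b)>20: print("bar",len(b),cv2.minAreaRect(b[:,:2].astype(np.float32)),np.median(b[:,2]))
cv2.imwrite("pics/end.png",cv2.convertScaleAbs(cv2.resize(p[60:260,190:420,::-1],None,fx=3,fy=3,interpolation=cv2.INTER_CUBIC),alpha=1.5))
```

```text
t 14.25 pos [490.08 169.54 244.05] cw deg 44.01 F [ 0.9  0.4 -0.4] M [-0.056  0.036 -0.008] tau6 -0.002 op 49.8
bar 312 ((492.813232421875, 168.71078491210938), (17.633426666259766, 111.39659881591797), 60.8426628112793) 126.99108663198997
```

View pics/end.png

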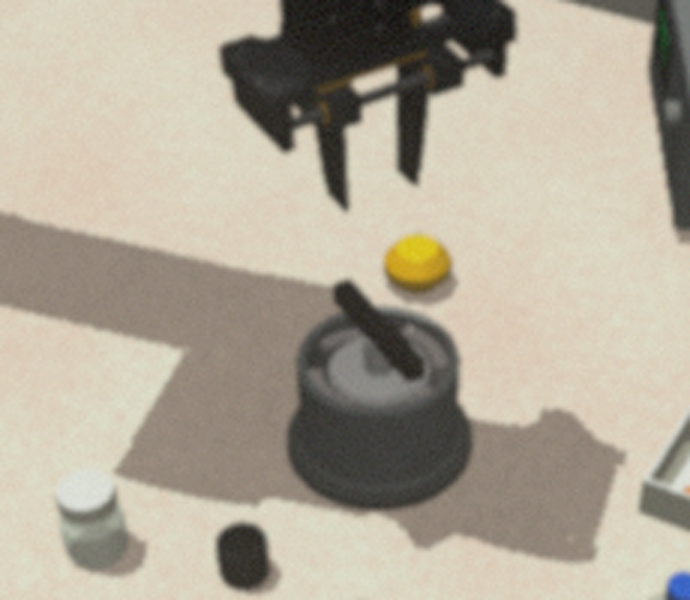

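The picture shows the cover sitting in the pot with its T-bar at about (380,330) and the fingers clear above it. The bar angle of 150.8° agrees with the tool's 150.3°, so it did not spring back.

```bash
python3 -c "
from cell import *
print(job_done())"
```

```text
the job is handed in; nothing more can be done
None
```

I lifted the cover by its T-bar, lowered it through the gaps onto the gasket, and turned it 44° (0.77 rad) clockwise. The ramps began to bite at about 37°. I then let go, backed the gripper 130 mm up, and handed the job in at about 14 s.

**Tightness:**
- The last turning step needed 0.29 N m with the hand pressing about 1.6 N, so nearly neutral.
- The hand height puts the gasket about 1.9 mm down, roughly 11 N. The camera depth after release suggests about 2.3 mm, roughly 14 N. Both are within the 1.2 to 2.7 mm asked for.
- After release the bar stood at 150.8° against the tool's 150.3°, so it did not spring back.

**Disagreements:**
- Moment readings taken with the hand stopped were lower (0.17 to 0.22 N m) than while turning. While sliding before the bite they were about −0.05 N m instead of slightly positive. I relied on the readings taken while turning.
- The ramps bit later than the 0.52 rad I expected from the lug height seen by the camera.
- The float, jar and pipe bit look undisturbed in the last picture. I did not measure them again, and the other bystanders were not in that view.

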